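Gauge the upper pastry-mould half, then hold the mould pressed shut

ROBOT

A 6-joint arm with a two-finger parallel gripper is mounted at the origin on the work surface. World frame = base frame: x ahead of the robot, y to its left, z up, the work surface at z = 0. Lengths are in m, angles in rad, forces in N, time in s.
With the tool pointing down it reaches from about 0.375 to 0.975 m from the base axis. Payload 3.8 kg.
Tool frame: the origin (TCP) lies midway between the tips of the shut fingers; the grasp point (between the pads) lies 19 mm behind it; z points along the fingers, x is the direction in which the jaws open and shut, and the axes are right-handed (so a half turn about z gives the same grasp; the last joint's range is limited). The gripper opens to 88 mm and grips with 3 to 60 N. Pads are 18 mm wide; open, the fingers measure 123 mm over their backs; the gripper's body (75 mm by 187 mm) begins 45 mm behind the grasp point.
Start: joints at [-1.223, 0.264, 1.604, -0, 1.274, -0.037], TCP at [0.253, -0.626, 0.239] pointing down, gripper open.
Joint ranges: [-2.63, 2.63], [-0.94, 2.18], [0.31, 2.57], [-1.31, 4.45], [0, 2.66], [-2.55, 2.55]. Speed limits (rad/s): [2.57, 2.57, 3.14, 3.14, 3.14, 3.14].

INTERFACE

Orientations are given as a unit quaternion [x, y, z, w].
In Python, from plant import sense, snapshot, hand_in gives the robot as it stands. The module is installed in compiled form; this text tells all that it offers.
- The arm moves only by the shell command python3 -m pendant 'ROWS'. ROWS is JSON, a list of rows, each an object of numbers: "dx", "dy", "dz": the shift along the tool's x, y, z in mm; "wx", "wy", "wz": the turn, a rotation vector about the tool's x, y, z in degrees; "claw": the closure, from 0 (fully open) to 1 (shut). In form: [{"dx": .., "dy": .., "dz": .., "wx": .., "wy": .., "wz": .., "claw": ..}, ...]. A call has 1 to 10 rows; each row shifts and turns the commanded pose from where the row before left it, along the tool's axes as they then stand; what a row does not reach is not made up. A row lasts 1/12 s, in which the tool goes at most 41.7 mm and 7.16 degrees, less where a joint would pass 70% of its speed; a pose out of reach is approached as far as the arm can. A call is refused whole if a number of a shift passes 41.7 or a number of a turn 7.16, either way. A call with a gripper value outside its range is refused whole. The fingers move at their own pace and stop on an object; the grip force is fixed at half the most. Time passes only in rows, so rows that do not move let the fingers close. It gives the time, the measured TCP pose, the force and the opening at its end, in the units of the state.
- sense(): the state, without advancing time (a new reading comes with each control period).
- snapshot(name): name is "scene" or "top"; returns a dict with "pixels" (400x640x3 uint8, red, green, blue), "fx", "fy", "cx", "cy" (pixels), "D" ([k1, k2, p1, p2, k3] as OpenCV has them; the pictures are not rectified), "R" (3x3) and "t" (3): a world point X has camera coordinates R X + t. Camera axes: x right, y down, z forward; pixel columns grow to the right and rows downward; lengths in m; the calibration is good to about 2 mm. A picture is of the moment at which its call begins. There is no depth.
- hand_in(): hands the job in, once; it reports no verdict.
The state is a dict: "t": time; "joint_positions": joint angles; "dq": joint speeds; "effort": joint torques, N m; "tcp_pos": TCP position; "eef_rot": TCP orientation; "contact_force": force on the tool from outside, world axes, zero at the start; "torque": the same for the moment, N m; "gripper_width": finger opening in m.
Only numpy, scipy, OpenCV 4.12 (cv2) and the standard library are available. Lean on these libraries where they do the work, as an engineer would, in place of code of your own. Each camera call takes 0.05 s, during which the arm holds its last target. There are 200 camera calls.

TASK

Check the loose upper half of the green pastry mould where it lies: push the red knob of the height gauge down until its foot rests on the part, then let it spring back up. Take the upper half by its wooden handle, slide it out from under the gauge, set it on the two brass dowels of the lower half (either way round) and press it down against the sprung white ejector until the two faces meet. Finish while still gripping it and holding the mould pressed fully shut, ready for a colleague to fit the clips; leave the jar, bowl, cup and stamp alone.

Things in the scene. Friction and masses are not known exactly. Their poses are not given: they have to be found in the camera images.
- gauge: Fixed gauge, origin on the bench. Steel anvil 100 (x) x 216 (y -86 to +130) x 6 mm; blue post at y +107 (top 86 mm up) with arm 56-70 mm up, 24 wide, reaching to y +48; plunger at x 0, y +62. The upper half lies on the anvil centred at the origin (to 4 mm, 0.04 rad), long side along y, its +y end under the foot: to remove, raise 2-6 mm, slide 40+ mm to the gauge's -y (open side), lift.
- gauge_knob (a point): Centre of the top face of the red plunger knob (28 mm diameter, 12 mm high), 100 mm above the bench when up. It moves down with the plunger. The foot, a steel disc 16 mm in diameter, has its underside 58 mm below this point.
- gauge_foot (a joint): Travel of the gauge plunger, m: 0 = up at rest, grows as it is pushed down, 0.019 = end. The foot meets the upper half lying on the anvil at 0.014. A spring returns it: about 2 N to start it, 4 N at 0.014.
- upper_handle (a point): Loose upper half, 0.3-0.46 kg. Point in its wooden handle, 50 mm above the underside. Axes: z up, y along its 150 mm length, x across its 70 mm width. Handle: bar 14 mm thick in x (grip across this), 46 mm long in y, 22 to 72 mm above the underside. Green plate 70 x 150 x 22 mm with two vertical 12 mm through holes at y +42 and -42.
- upper_face (a point): Centre of the flat underside of the upper half, axes as the part's. Shut, it coincides with lower_face.
- lower_face (a point): Centre of the flat top face, 30 mm above the bench, of the fixed lower half: green block 70 (x) x 150 (y) mm on a wooden board 110 x 190 mm; z up. Two brass dowels at y +42 and -42: 10 mm diameter for 10 mm, then tapering to 3 mm at the tip, 18 mm above the face. Between them the white ejector disc (44 mm) stands 6 mm above the face.
- ejector (a joint): Travel of the ejector disc, m, growing downward: 0 = up, 6 mm proud; 0.006 = flush, mould shut. Its spring pushes 6.5 N at 0 and 10.7 N at 0.006, so the upper half laid on it and let go stays 6 mm open; an extra push of about 6 to 8 N shuts it, then the faces meet rigidly.
- jar_mid (a point): Amber jar with red cap, 56 mm diameter, 85 mm high; point 40 mm up its axis. Leave alone.
- bowl_mid (a point): White bowl, 120 mm diameter, 50 mm high; point 25 mm up its axis. Leave alone.
- cup_mid (a point): Small aluminium baking cup, 60 mm diameter, 40 mm high; point 20 mm up its axis. Leave alone.
- stamp_mid (a point): Dark wooden stamp block 50 x 50 x 30 mm; its centre. Leave alone.
Mind the look-alikes: they are no part of the job. Leave any black or purple look-alike of the part that bears lower_face alone. Of the things shaped like the gauge, the steel one is meant.

How it is judged:
By the outcome, as a careful person would: the job done as asked, in the order asked, and still so for the second after the job is handed in, while the arm keeps its last pose, push and grip.
It also fails if it takes over 56 s, if anything falls off the work surface, if the arm or the gripper's body presses on something with over 40 N, if the wrist force passes 120 N, or if a joint passes its speed limit or range.

## Working session

There is one attempt and no reset: what is moved stays moved. The work goes in short steps, Python scripts to look and compute and a shell command to move; the robot and the scene stay as the last step left them, time stands still between calls to the robot, and variables do not carry over. Pictures are saved under pics/ and viewed, about 8 in all and at most 12, crops included, and the job is handed in when it is done.

```bash
mkdir -p pics
python3 - <<'E'
from plant import sense,snapshot
import cv2,pickle
for n in("scene","top"):
    s=snapshot(n); cv2.imwrite(f"pics/{n}0.png",s["pixels"][:,:,::-1]); pickle.dump(s,open(f"{n}0.pkl","wb"))
    print(n,s["fx"],s["R"],s["t"],s["D"])
print(sense())
E
```

```text
scene 422.06807133822946 [[ 0.21551152  0.97648901 -0.00489977]
 [ 0.63303078 -0.14352717 -0.76070493]
 [-0.74352325  0.16083897 -0.64907935]] [-0.15888033 -0.25688621  1.51059214] [-0.0403576  0.         0.         0.         0.       ]
top 419.2163746048013 [[-0.02739373 -0.9994906   0.01637437]
 [-0.99620694  0.02594301 -0.08305838]
 [ 0.08259127 -0.01858754 -0.99641015]] [0.06327478 0.51994723 1.11563472] [-0.08155197  0.          0.          0.          0.        ]
{'t': 0.1, 'joint_positions': array([-1.22289909e+00,  2.64653819e-01,  1.60523137e+00, -7.24753597e-06,
        1.27370380e+00, -3.68725977e-02]), 'dq': array([ 1.71565929e-03, -1.01378765e-03, -3.52426955e-03, -1.09964804e-03,
       -8.50632666e-05, -6.48071103e-04]), 'effort': array([ 6.47582019e-04, -5.03616571e+01, -3.58070576e+01,  7.30487262e-02,
        2.32940493e-02, -4.47828825e-05]), 'tcp_pos': array([ 0.25315271, -0.62503814,  0.23753196]), 'eef_rot': array([ 8.29260637e-01, -5.58861163e-01, -8.08652569e-04, -5.85172554e-04]), 'contact_force': array([ 0.50821202, -0.6749085 , -0.96433385]), 'torque': array([ 0.03454704, -0.01052472,  0.00614738]), 'gripper_width': 0.08796157269025684}
```

View pics/scene0.png

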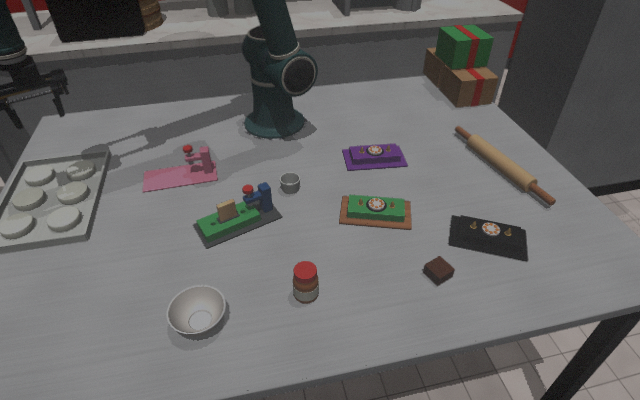

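View pics/top0.png

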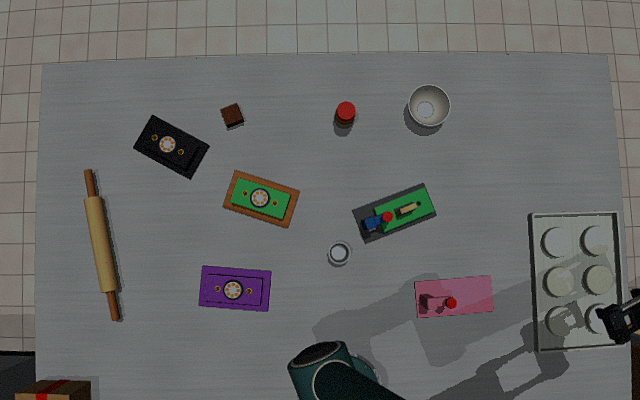

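Both views show the steel gauge holding the green part, top (394,212) and scene (238,218). The green lower half is at top (261,198) and scene (376,210). The cup sits near the gauge at top (339,253). Next I'll view enlarged crops.

Run:
```python
import cv2,numpy as np
T=cv2.imread("pics/top0.png");S=cv2.imread("pics/scene0.png")
def c(I,x,y):
    r=cv2.resize(I[y:y+75,x:x+100],None,fx=4,fy=4,interpolation=cv2.INTER_CUBIC)
    r=cv2.convertScaleAbs(r,alpha=1.4)
    for k in range(0,100,10):
        cv2.line(r,(k*4,0),(k*4,6 if (x+k)%50 else 14),(255,255,255),1)
    for k in range(0,75,10): cv2.line(r,(0,k*4),(6,k*4),(255,255,255),1)
    return r
cv2.imwrite("pics/c1.png",np.vstack([np.hstack([c(T,345,175),c(T,210,160)]),np.hstack([c(S,190,170),c(S,330,175)])]))
```

```text
(no output)
```

View pics/c1.png

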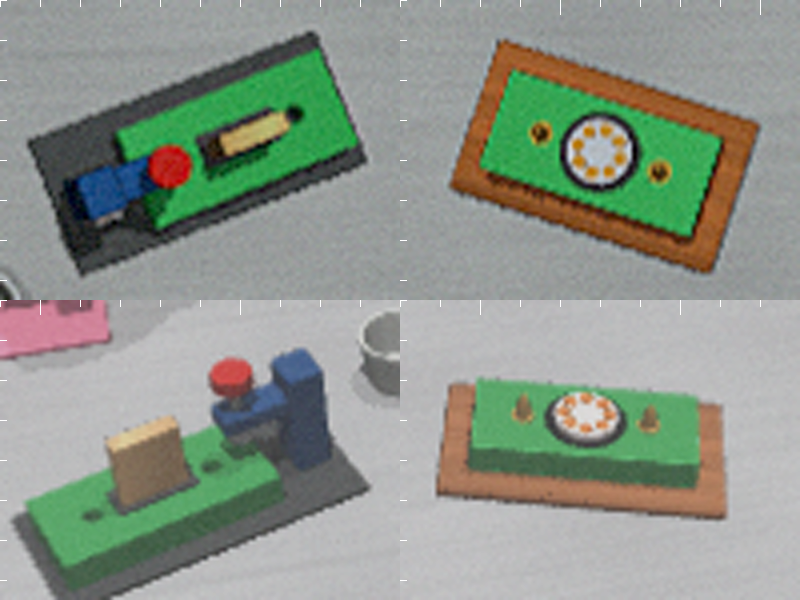

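```bash
cat > h.py <<'E'
import cv2,pickle,numpy as np
from scipy.optimize import least_squares
from scipy.spatial.transform import Rotation as Ro
def load(n): return pickle.load(open(n+".pkl","rb"))
def proj(s,X):
    K=np.array([[s["fx"],0,s["cx"]],[0,s["fy"],s["cy"]],[0,0,1]])
    return cv2.projectPoints(np.asarray(X,float).reshape(-1,1,3),cv2.Rodrigues(np.array(s["R"]))[0],np.array(s["t"]),K,np.array(s["D"]))[0].reshape(-1,2)
def fit(obs,x0):
    # obs: list of (cam, local mm xyz(world z), pixel); pose x,y,yaw
    def pts(p,L):
        L=np.array(L)/1000; c,s=np.cos(p[2]),np.sin(p[2])
        return np.c_[p[0]+c*L[:,0]-s*L[:,1],p[1]+s*L[:,0]+c*L[:,1],L[:,2]]
    def f(p): return np.concatenate([(proj(c,pts(p,L))-P) for c,L,P in obs]).ravel()
    r=least_squares(f,x0,loss="soft_l1"); return r.x,f(r.x).reshape(-1,2)
E
cat > m.py <<'E'
from h import *
T,S=load("top0"),load("scene0"); np.set_printoptions(suppress=True,precision=4)
def c(o,P): return np.array(P)/4.-.375+np.array(o)
a,b,d,e=(345,175),(210,160),(190,170-75),(330-100,175-75)
b=(210-100,160)
g=fit([(T,[(50,130,6),(-50,130,6),(50,-86,6),(-50,-86,6),(0,62,100)],c(a,[(28,141),(81,274),(317,32),(366,162),(171,165)])),
 (S,[(0,62,100)],c(d,[(232,369)]))],[.5,-.1,.36])
p=fit([(T,[(35,75,28),(-35,75,28),(35,-75,28),(-35,-75,28),(0,0,78),(0,-42,28)],c(a,[(117,130),(158,230),(321,50),(362,150),(255,133),(294,114)])),
 (S,[(35,-75,28),(-35,-75,28),(35,75,28),(0,-42,28),(0,42,28),(0,0,78)],c(d,[(70,562),(26,500),(285,478),(94,516),(213,467),(145,433)]))],[.5,-.1,.36])
l=fit([(T,[(35,75,30),(35,-75,30),(-35,-75,30),(-35,75,30),(0,0,36),(0,42,48),(0,-42,48)],c(b,[(513,70),(722,138),(692,238),(482,168),(599,152),(541,132),(660,172)])),
 (S,[(-35,-75,30),(-35,75,30),(35,75,30),(35,-75,30),(0,-42,48),(0,42,48),(0,0,36)],c(e,[(476,378),(700,396),(698,463),(470,446),(523,396),(650,405),(586,412)]))],[.5,.2,-.3])
for r in (g,p,l): print(r[0],'\n',r[1].T)
k=g[0]; print("knob",k[0]-.062*np.sin(k[2]),k[1]+.062*np.cos(k[2]))
E
python3 m.py
```

```text
[ 0.4925 -0.1839  0.3358] 
 [[-0.0366 -0.1267 -0.2561  0.8266 -0.0204  0.2349]
 [-0.357   0.5132 -0.5799  0.4532  0.2365  0.4635]]
[ 0.4925 -0.1858  0.3482] 
 [[ 0.1014 -0.4183 -0.3385 -0.7856  0.2139  0.2932 -1.0452  0.1506 -0.4985
   0.1851  0.3614 -0.2268]
 [ 0.204  -0.6592  0.12   -1.0537  0.1055  0.4314  1.1527  0.1076 -0.1946
  -0.7102 -0.4738 -0.4084]]
[ 0.5331  0.2024 -0.3415] 
 [[ 0.3219  0.7247  0.0242 -0.3485  0.656  -0.3752 -0.0952  0.2086 -0.7406
   0.5276 -0.1513  0.2416  0.3767  0.0056]
 [-0.036   0.0908 -0.1891 -0.003   0.0884 -0.2177 -0.4173 -0.3103 -0.5762
   0.2671 -0.1237 -0.5095 -0.285   0.1117]]
knob 0.472076633189572 -0.12535938571672112
```

The fits are consistent, with residuals under about 1 px:

| Item | x (m) | y (m) | yaw (rad) |
|---|---|---|---|
| Part | .4925 | -.186 | .348 |
| Lower face | .533 | .202 | -.342 |
| Knob | .472 | -.125 | – |

Next I'll move above the knob with the fingers shut.

```bash
python3 -m pendant '[{"dx":-19,"dy":-19.5,"dz":4,"claw":1},{"dx":-19,"dy":-19.5,"dz":4,"claw":1},{"dx":-19,"dy":-19.5,"dz":4,"claw":1},{"dx":-19,"dy":-19.5,"dz":4,"claw":1},{"dx":-19,"dy":-19.5,"dz":4,"claw":1},{"dx":-19,"dy":-19.5,"dz":4,"claw":1},{"dx":-19,"dy":-19.5,"dz":4,"claw":1},{"dx":-19,"dy":-19.5,"dz":4,"claw":1},{"dx":-19,"dy":-19.5,"dz":4,"claw":1},{"dx":-19,"dy":-19.5,"dz":4,"claw":1}]'
python3 -m pendant '[{"dx":-19,"dy":-19.5,"dz":4,"claw":1},{"dx":-19,"dy":-19.5,"dz":4,"claw":1},{"dx":-19,"dy":-19.5,"dz":4,"claw":1},{"dx":-19,"dy":-19.5,"dz":4,"claw":1},{"dx":-19,"dy":-19.5,"dz":4,"claw":1},{"dx":-19,"dy":-19.5,"dz":4,"claw":1},{"dx":-19,"dy":-19.5,"dz":4,"claw":1},{"dx":-19,"dy":-19.5,"dz":4,"claw":1},{"dx":-19,"dy":-19.5,"dz":4,"claw":1},{"dx":-19,"dy":-19.5,"dz":4,"claw":1}]'
python3 -m pendant '[{"wz":-7,"claw":1},{"wz":-7,"claw":1},{"wz":-7,"claw":1},{"wz":-7,"claw":1},{"wz":-7,"claw":1},{"wz":-7,"claw":1},{"wz":-7,"claw":1},{"wz":-7,"claw":1},{"wz":-7,"claw":1},{"wz":-7,"claw":1}]'
python3 -m pendant '[{"wz":-6,"claw":1},{"wz":-6,"claw":1},{"wz":-6,"claw":1},{"claw":1}]'
```

```text
schema error: expected keys dx, dy, dz, wx, wy, wz, claw
schema error: expected keys dx, dy, dz, wx, wy, wz, claw
schema error: expected keys dx, dy, dz, wx, wy, wz, claw
schema error: expected keys dx, dy, dz, wx, wy, wz, claw
```

```bash
python3 -m pendant '[{"dx":-19,"dy":-19.5,"dz":4,"wx":0,"wy":0,"wz":0,"claw":1},{"dx":-19,"dy":-19.5,"dz":4,"wx":0,"wy":0,"wz":0,"claw":1},{"dx":-19,"dy":-19.5,"dz":4,"wx":0,"wy":0,"wz":0,"claw":1},{"dx":-19,"dy":-19.5,"dz":4,"wx":0,"wy":0,"wz":0,"claw":1},{"dx":-19,"dy":-19.5,"dz":4,"wx":0,"wy":0,"wz":0,"claw":1},{"dx":-19,"dy":-19.5,"dz":4,"wx":0,"wy":0,"wz":0,"claw":1},{"dx":-19,"dy":-19.5,"dz":4,"wx":0,"wy":0,"wz":0,"claw":1},{"dx":-19,"dy":-19.5,"dz":4,"wx":0,"wy":0,"wz":0,"claw":1},{"dx":-19,"dy":-19.5,"dz":4,"wx":0,"wy":0,"wz":0,"claw":1},{"dx":-19,"dy":-19.5,"dz":4,"wx":0,"wy":0,"wz":0,"claw":1}]'
python3 -m pendant '[{"dx":-19,"dy":-19.5,"dz":4,"wx":0,"wy":0,"wz":0,"claw":1},{"dx":-19,"dy":-19.5,"dz":4,"wx":0,"wy":0,"wz":0,"claw":1},{"dx":-19,"dy":-19.5,"dz":4,"wx":0,"wy":0,"wz":0,"claw":1},{"dx":-19,"dy":-19.5,"dz":4,"wx":0,"wy":0,"wz":0,"claw":1},{"dx":-19,"dy":-19.5,"dz":4,"wx":0,"wy":0,"wz":0,"claw":1},{"dx":-19,"dy":-19.5,"dz":4,"wx":0,"wy":0,"wz":0,"claw":1},{"dx":-19,"dy":-19.5,"dz":4,"wx":0,"wy":0,"wz":0,"claw":1},{"dx":-19,"dy":-19.5,"dz":4,"wx":0,"wy":0,"wz":0,"claw":1},{"dx":-19,"dy":-19.5,"dz":4,"wx":0,"wy":0,"wz":0,"claw":1},{"dx":-19,"dy":-19.5,"dz":4,"wx":0,"wy":0,"wz":0,"claw":1}]'
python3 -m pendant '[{"dx":0,"dy":0,"dz":0,"wx":0,"wy":0,"wz":-7,"claw":1},{"dx":0,"dy":0,"dz":0,"wx":0,"wy":0,"wz":-7,"claw":1},{"dx":0,"dy":0,"dz":0,"wx":0,"wy":0,"wz":-7,"claw":1},{"dx":0,"dy":0,"dz":0,"wx":0,"wy":0,"wz":-7,"claw":1},{"dx":0,"dy":0,"dz":0,"wx":0,"wy":0,"wz":-7,"claw":1},{"dx":0,"dy":0,"dz":0,"wx":0,"wy":0,"wz":-7,"claw":1},{"dx":0,"dy":0,"dz":0,"wx":0,"wy":0,"wz":-7,"claw":1},{"dx":0,"dy":0,"dz":0,"wx":0,"wy":0,"wz":-7,"claw":1},{"dx":0,"dy":0,"dz":0,"wx":0,"wy":0,"wz":-7,"claw":1},{"dx":0,"dy":0,"dz":0,"wx":0,"wy":0,"wz":-7,"claw":1}]'
python3 -m pendant '[{"dx":0,"dy":0,"dz":0,"wx":0,"wy":0,"wz":-6,"claw":1},{"dx":0,"dy":0,"dz":0,"wx":0,"wy":0,"wz":-6,"claw":1},{"dx":0,"dy":0,"dz":0,"wx":0,"wy":0,"wz":-6,"claw":1},{"dx":0,"dy":0,"dz":0,"wx":0,"wy":0,"wz":0,"claw":1}]'
cat > st.py <<'E'
import sys; from plant import sense; from h import *
np.set_printoptions(suppress=True,precision=4); s=sense(); R=Ro.from_quat(s["eef_rot"]); p=s["tcp_pos"]
M=R.as_matrix(); print("t",s["t"],"p",p,"xang",np.arctan2(M[1,0],M[0,0]),"zax",M[:,2],"F",s["contact_force"],"w",s["gripper_width"],"q",s["joint_positions"])
if len(sys.argv)>3:
    d=np.array(list(map(float,sys.argv[1:4])))-p; print("tool mm",R.inv().apply(d)*1000)
E
python3 st.py .472 -.1254 .105
```

```text
t: 0.93
tcp_pos: [0.3629, -0.3748, 0.198]
eef_rot: [0.829, -0.559, -0.0, -0.0]
contact_force: [1.2, -0.5, 1.0]
gripper_width: 0.0231
t: 1.77
tcp_pos: [0.4722, -0.1256, 0.1582]
eef_rot: [0.829, -0.559, -0.0, 0.0]
contact_force: [0.2, -0.6, 0.2]
gripper_width: 0.0007
t: 2.6
tcp_pos: [0.4717, -0.1269, 0.1582]
eef_rot: [1.0, 0.021, -0.0, -0.0]
contact_force: [-0.4, -0.5, 0.8]
gripper_width: 0.0008
t: 2.93
tcp_pos: [0.4718, -0.1269, 0.1583]
eef_rot: [0.985, 0.175, -0.0, -0.0]
contact_force: [-0.2, -0.9, -0.5]
gripper_width: 0.0006
t 2.9333 p [ 0.4718 -0.1269  0.1583] xang 0.3524583636912578 zax [-0.0009  0.0003 -1.    ] F [-0.1627 -0.8519 -0.5379] w 0.0006297450485949717 q [-0.3137 -0.0236  2.0792 -0.      1.0869 -0.6662]
tool mm [ 0.7752 -1.2918 53.2609]
```

```bash
python3 -m pendant '[{"dx":0,"dy":-1,"dz":13,"wx":0,"wy":0,"wz":0,"claw":1},{"dx":0,"dy":0,"dz":13,"wx":0,"wy":0,"wz":0,"claw":1},{"dx":0,"dy":0,"dz":13,"wx":0,"wy":0,"wz":0,"claw":1},{"dx":0,"dy":0,"dz":13,"wx":0,"wy":0,"wz":0,"claw":1},{"dx":0,"dy":0,"dz":3,"wx":0,"wy":0,"wz":0,"claw":1},{"dx":0,"dy":0,"dz":3,"wx":0,"wy":0,"wz":0,"claw":1},{"dx":0,"dy":0,"dz":3,"wx":0,"wy":0,"wz":0,"claw":1},{"dx":0,"dy":0,"dz":3,"wx":0,"wy":0,"wz":0,"claw":1},{"dx":0,"dy":0,"dz":3,"wx":0,"wy":0,"wz":0,"claw":1},{"dx":0,"dy":0,"dz":0,"wx":0,"wy":0,"wz":0,"claw":1}]'
python3 -m pendant '[{"dx":0,"dy":0,"dz":2,"wx":0,"wy":0,"wz":0,"claw":1},{"dx":0,"dy":0,"dz":1,"wx":0,"wy":0,"wz":0,"claw":1},{"dx":0,"dy":0,"dz":0,"wx":0,"wy":0,"wz":0,"claw":1}]'
python3 -m pendant '[{"dx":0,"dy":0,"dz":1,"wx":0,"wy":0,"wz":0,"claw":1},{"dx":0,"dy":0,"dz":0,"wx":0,"wy":0,"wz":0,"claw":1}]'
python3 -m pendant '[{"dx":0,"dy":0,"dz":1,"wx":0,"wy":0,"wz":0,"claw":1},{"dx":0,"dy":0,"dz":0,"wx":0,"wy":0,"wz":0,"claw":1}]'
python3 st.py .472 -.1254 .086
```

```text
t: 3.77
tcp_pos: [0.4722, -0.1262, 0.0919]
eef_rot: [0.985, 0.174, 0.0, 0.0]
contact_force: [-1.0, 1.0, 4.1]
gripper_width: 0.0009
t: 4.02
tcp_pos: [0.4724, -0.1262, 0.089]
eef_rot: [0.985, 0.174, 0.001, 0.0]
contact_force: [-0.2, 0.7, 3.2]
gripper_width: 0.0005
t: 4.18
tcp_pos: [0.4723, -0.1262, 0.0879]
eef_rot: [0.985, 0.174, 0.0, 0.0]
contact_force: [0.6, 0.5, 3.6]
gripper_width: 0.0007
t: 4.35
tcp_pos: [0.4723, -0.1262, 0.0869]
eef_rot: [0.985, 0.174, 0.0, 0.0]
contact_force: [-0.0, -0.6, 3.1]
gripper_width: 0.0005
t 4.35 p [ 0.4723 -0.1262  0.0869] xang 0.34986990692481706 zax [ 0.001  -0.0003 -1.    ] F [-0.0198 -0.5545  3.1386] w 0.0005440612253036588 q [-0.3121  0.0625  2.1405  0.0001  0.9376 -0.662 ]
tool mm [-0.046  -0.8905  0.8543]
```

```bash
python3 -m pendant '[{"dx":0,"dy":0,"dz":1,"wx":0,"wy":0,"wz":0,"claw":1},{"dx":0,"dy":0,"dz":0,"wx":0,"wy":0,"wz":0,"claw":1}]'
python3 -m pendant '[{"dx":0,"dy":0,"dz":0.5,"wx":0,"wy":0,"wz":0,"claw":1},{"dx":0,"dy":0,"dz":0,"wx":0,"wy":0,"wz":0,"claw":1}]'
python3 st.py
```

```text
t: 4.52
tcp_pos: [0.4724, -0.1262, 0.0864]
eef_rot: [0.985, 0.174, 0.0, 0.0]
contact_force: [-0.9, 0.8, 6.9]
gripper_width: 0.0004
t: 4.68
tcp_pos: [0.4724, -0.1262, 0.0864]
eef_rot: [0.985, 0.174, 0.0, 0.0]
contact_force: [-1.3, 0.8, 10.0]
gripper_width: 0.0002
t 4.6833 p [ 0.4724 -0.1262  0.0864] xang 0.3499191401199216 zax [ 0.0008 -0.0002 -1.    ] F [-1.269   0.846   9.9667] w 0.0001884662800627903 q [-0.3121  0.0634  2.1405  0.      0.9368 -0.662 ]
```

The foot rests on the part: z stalled at .0864 while the force rose to 10 N. Now I'll release the knob and move over the handle.

```bash
python3 -m pendant '[{"dx":0,"dy":0,"dz":-4,"wx":0,"wy":0,"wz":0,"claw":1},{"dx":0,"dy":0,"dz":-8,"wx":0,"wy":0,"wz":0,"claw":1},{"dx":0,"dy":0,"dz":-12,"wx":0,"wy":0,"wz":0,"claw":1},{"dx":0,"dy":0,"dz":-20,"wx":0,"wy":0,"wz":0,"claw":1},{"dx":0,"dy":0,"dz":-21,"wx":0,"wy":0,"wz":0,"claw":1},{"dx":-0.5,"dy":15,"dz":0,"wx":0,"wy":0,"wz":0,"claw":0},{"dx":-0.5,"dy":16,"dz":0,"wx":0,"wy":0,"wz":0,"claw":0},{"dx":-0.5,"dy":16,"dz":0,"wx":0,"wy":0,"wz":0,"claw":0},{"dx":0,"dy":16,"dz":0,"wx":0,"wy":0,"wz":0,"claw":0},{"dx":0,"dy":0,"dz":0,"wx":0,"wy":0,"wz":0,"claw":0}]'
python3 -m pendant '[{"dx":0,"dy":0,"dz":0,"wx":0,"wy":0,"wz":0,"claw":0},{"dx":0,"dy":0,"dz":0,"wx":0,"wy":0,"wz":0,"claw":0}]'
python3 st.py .4925 -.1858 .043
python3 - <<'E'
from plant import snapshot
import cv2
for n,x,y,w in(("scene",160,130,160),):
    s=snapshot(n); c=s["pixels"][y:y+120,x:x+w,::-1]; cv2.imwrite("pics/s1.png",cv2.resize(c,None,fx=5,fy=5,interpolation=cv2.INTER_CUBIC))
E
```

```text
t: 5.52
tcp_pos: [0.4928, -0.1886, 0.1498]
eef_rot: [0.985, 0.173, -0.0, 0.0]
contact_force: [-0.2, -0.3, 0.7]
gripper_width: 0.0318
t: 5.68
tcp_pos: [0.4914, -0.1857, 0.1493]
eef_rot: [0.985, 0.174, -0.001, -0.001]
contact_force: [0.0, 0.6, 0.1]
gripper_width: 0.0448
t 5.6833 p [ 0.4914 -0.1857  0.1493] xang 0.3490235232362932 zax [-0.0019  0.0012 -1.    ] F [0.0027 0.61   0.0618] w 0.044829267629966654 q [-0.4089  0.0579  2.0142  0.0004  1.0716 -0.7582]
tool mm [  1.118    0.641  106.3157]
```

View pics/s1.png

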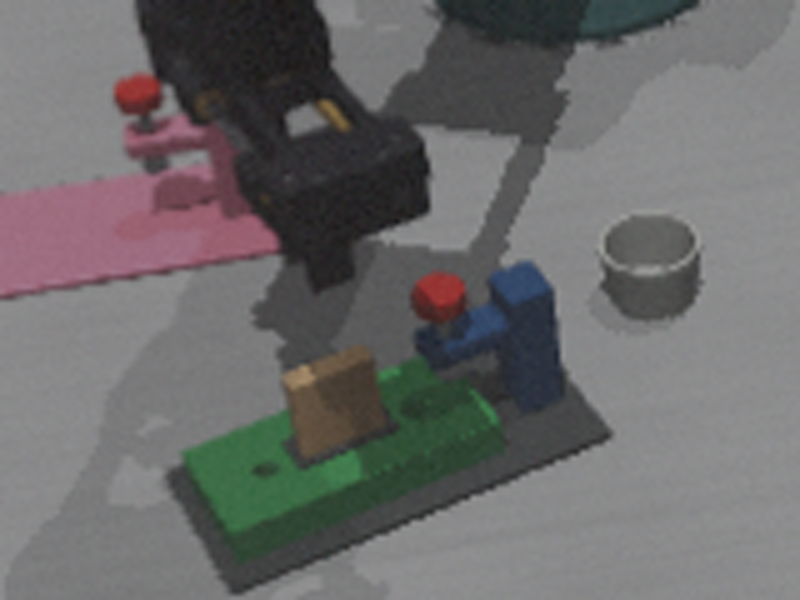

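The knob (440,298) has sprung back up, the part is undisturbed, and the open fingers are over the handle (335,400). Next I'll descend and grip.

```bash
python3 -m pendant '[{"dx":1,"dy":0,"dz":14,"wx":0,"wy":0,"wz":0,"claw":0},{"dx":0,"dy":0,"dz":14,"wx":0,"wy":0,"wz":0,"claw":0},{"dx":0,"dy":0,"dz":14,"wx":0,"wy":0,"wz":0,"claw":0},{"dx":0,"dy":0,"dz":14,"wx":0,"wy":0,"wz":0,"claw":0},{"dx":0,"dy":0,"dz":14,"wx":0,"wy":0,"wz":0,"claw":0},{"dx":0,"dy":0,"dz":14,"wx":0,"wy":0,"wz":0,"claw":0},{"dx":0,"dy":0,"dz":12,"wx":0,"wy":0,"wz":0,"claw":0},{"dx":0,"dy":0,"dz":10,"wx":0,"wy":0,"wz":0,"claw":0},{"dx":0,"dy":0,"dz":0,"wx":0,"wy":0,"wz":0,"claw":0},{"dx":0,"dy":0,"dz":0,"wx":0,"wy":0,"wz":0,"claw":0}]'
python3 -m pendant '[{"dx":0,"dy":0,"dz":0,"wx":0,"wy":0,"wz":0,"claw":1},{"dx":0,"dy":0,"dz":0,"wx":0,"wy":0,"wz":0,"claw":1},{"dx":0,"dy":0,"dz":0,"wx":0,"wy":0,"wz":0,"claw":1},{"dx":0,"dy":0,"dz":0,"wx":0,"wy":0,"wz":0,"claw":1},{"dx":0,"dy":0,"dz":0,"wx":0,"wy":0,"wz":0,"claw":1},{"dx":0,"dy":0,"dz":0,"wx":0,"wy":0,"wz":0,"claw":1},{"dx":0,"dy":0,"dz":0,"wx":0,"wy":0,"wz":0,"claw":1},{"dx":0,"dy":0,"dz":0,"wx":0,"wy":0,"wz":0,"claw":1},{"dx":0,"dy":0,"dz":0,"wx":0,"wy":0,"wz":0,"claw":1},{"dx":0,"dy":0,"dz":0,"wx":0,"wy":0,"wz":0,"claw":1}]'
python3 st.py .4925 -.1858 .043
```

```text
t: 6.57
tcp_pos: [0.4925, -0.185, 0.0436]
eef_rot: [0.985, 0.174, -0.001, -0.0]
contact_force: [-0.4, -0.5, 0.6]
gripper_width: 0.0881
t: 7.4
tcp_pos: [0.493, -0.1854, 0.0442]
eef_rot: [0.985, 0.174, -0.0, -0.0]
contact_force: [-0.6, -0.1, -0.6]
gripper_width: 0.0236
t 7.4 p [ 0.493  -0.1854  0.0442] xang 0.34987736609457515 zax [-0.0001  0.     -1.    ] F [-0.6481 -0.0945 -0.6431] w 0.02355187571623882 q [-0.4071  0.1917  2.0888  0.      0.8612 -0.757 ]
tool mm [-0.5592  0.1804  1.1687]
```

```bash
python3 -m pendant '[{"dx":0,"dy":0,"dz":0,"wx":0,"wy":0,"wz":0,"claw":1},{"dx":0,"dy":0,"dz":0,"wx":0,"wy":0,"wz":0,"claw":1},{"dx":0,"dy":0,"dz":0,"wx":0,"wy":0,"wz":0,"claw":1},{"dx":0,"dy":0,"dz":0,"wx":0,"wy":0,"wz":0,"claw":1},{"dx":0,"dy":0,"dz":0,"wx":0,"wy":0,"wz":0,"claw":1}]'; python3 st.py
python3 -m pendant '[{"dx":0,"dy":0,"dz":-1,"wx":0,"wy":0,"wz":0,"claw":1},{"dx":0,"dy":0,"dz":-1,"wx":0,"wy":0,"wz":0,"claw":1},{"dx":0,"dy":0,"dz":-1,"wx":0,"wy":0,"wz":0,"claw":1},{"dx":0,"dy":0,"dz":-1,"wx":0,"wy":0,"wz":0,"claw":1},{"dx":0,"dy":0,"dz":0,"wx":0,"wy":0,"wz":0,"claw":1},{"dx":0,"dy":0,"dz":0,"wx":0,"wy":0,"wz":0,"claw":1}]'; python3 st.py
```

```text
t: 7.82
tcp_pos: [0.4929, -0.1854, 0.0442]
eef_rot: [0.985, 0.174, -0.0, -0.0]
contact_force: [0.0, -0.3, 0.1]
gripper_width: 0.0139
t 7.8167 p [ 0.4929 -0.1854  0.0442] xang 0.3498987126679319 zax [-0.0002  0.0001 -1.    ] F [ 0.0311 -0.3199  0.0763] w 0.013932813409037759 q [-0.4071  0.1916  2.0889 -0.      0.8614 -0.757 ]
t: 8.32
tcp_pos: [0.4929, -0.1854, 0.0481]
eef_rot: [0.985, 0.174, -0.0, -0.0]
contact_force: [0.2, -0.5, -4.9]
gripper_width: 0.0137
t 8.3167 p [ 0.4929 -0.1854  0.0481] xang 0.34987000286798836 zax [-0.0001  0.0001 -1.    ] F [ 0.1568 -0.4927 -4.9008] w 0.013700600949006674 q [-0.407   0.1858  2.0867  0.0001  0.8692 -0.757 ]
```

Gripped at 13.9 mm with about 4.9 N of weight on the wrist. Slide out 70 mm, then lift.

```bash
python3 -m pendant '[{"dx":0,"dy":4,"dz":0,"wx":0,"wy":0,"wz":0,"claw":1},{"dx":0,"dy":8,"dz":0,"wx":0,"wy":0,"wz":0,"claw":1},{"dx":0,"dy":10,"dz":0,"wx":0,"wy":0,"wz":0,"claw":1},{"dx":0,"dy":10,"dz":0,"wx":0,"wy":0,"wz":0,"claw":1},{"dx":0,"dy":10,"dz":0,"wx":0,"wy":0,"wz":0,"claw":1},{"dx":0,"dy":10,"dz":0,"wx":0,"wy":0,"wz":0,"claw":1},{"dx":0,"dy":10,"dz":0,"wx":0,"wy":0,"wz":0,"claw":1},{"dx":0,"dy":8,"dz":0,"wx":0,"wy":0,"wz":0,"claw":1},{"dx":0,"dy":0,"dz":0,"wx":0,"wy":0,"wz":0,"claw":1}]'
python3 -m pendant '[{"dx":0,"dy":0,"dz":-6,"wx":0,"wy":0,"wz":0,"claw":1},{"dx":0,"dy":0,"dz":-12,"wx":0,"wy":0,"wz":0,"claw":1},{"dx":0,"dy":0,"dz":-16,"wx":0,"wy":0,"wz":0,"claw":1},{"dx":0,"dy":0,"dz":-16,"wx":0,"wy":0,"wz":0,"claw":1},{"dx":0,"dy":0,"dz":-16,"wx":0,"wy":0,"wz":0,"claw":1},{"dx":0,"dy":0,"dz":-16,"wx":0,"wy":0,"wz":0,"claw":1},{"dx":0,"dy":0,"dz":-16,"wx":0,"wy":0,"wz":0,"claw":1},{"dx":0,"dy":0,"dz":-8,"wx":0,"wy":0,"wz":0,"claw":1},{"dx":0,"dy":0,"dz":0,"wx":0,"wy":0,"wz":0,"claw":1}]'
python3 st.py .5331 .2024 .154
python3 - <<'E'
from plant import snapshot
import cv2,pickle
s=snapshot("scene"); pickle.dump(s,open("scene2.pkl","wb")); c=s["pixels"][80:260,120:320,::-1]; cv2.imwrite("pics/s2.png",cv2.resize(c,None,fx=3.3,fy=3.3,interpolation=cv2.INTER_CUBIC))
E
```

```text
t: 9.07
tcp_pos: [0.5181, -0.2533, 0.0485]
eef_rot: [0.985, 0.173, 0.001, 0.001]
contact_force: [0.4, -0.8, -4.3]
gripper_width: 0.014
t: 9.82
tcp_pos: [0.5187, -0.2516, 0.1578]
eef_rot: [0.985, 0.174, 0.002, 0.002]
contact_force: [0.3, 0.1, -3.6]
gripper_width: 0.0136
t 9.8167 p [ 0.5187 -0.2516  0.1578] xang 0.35047811797339457 zax [ 0.0051 -0.0026 -1.    ] F [ 0.3156  0.1337 -3.5705] w 0.013601740520138591 q [-0.495   0.1399  1.907   0.0001  1.089  -0.8455]
tool mm [ 169.4415 -421.4964    2.651 ]
```

View pics/s2.png

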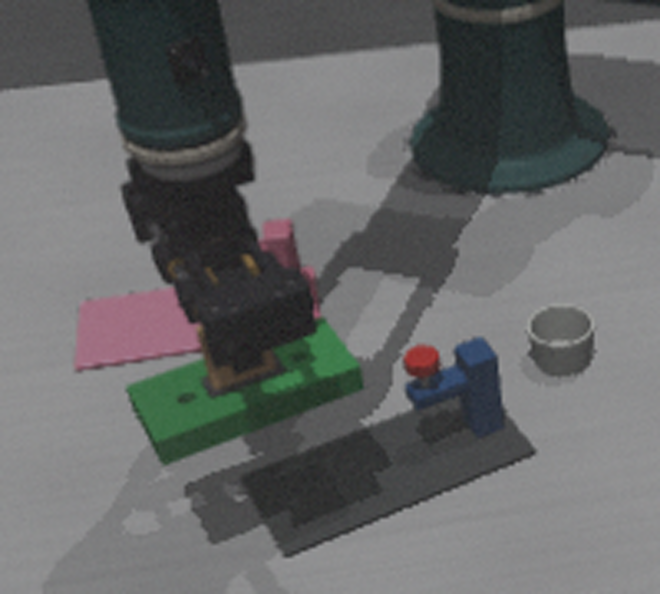

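The part is held level and clear of the gauge. The knob is up, and the empty anvil is visible at (380,480). Next I'll carry it over the lower half and turn it.

```bash
python3 -m pendant '[{"dx":0,"dy":-6,"dz":-14,"wx":0,"wy":0,"wz":0,"claw":1},{"dx":6,"dy":-14,"dz":-14,"wx":0,"wy":0,"wz":0,"claw":1},{"dx":8.5,"dy":-21,"dz":0,"wx":0,"wy":0,"wz":0,"claw":1},{"dx":8.5,"dy":-21,"dz":0,"wx":0,"wy":0,"wz":0,"claw":1},{"dx":8.5,"dy":-21,"dz":0,"wx":0,"wy":0,"wz":0,"claw":1},{"dx":8.5,"dy":-21,"dz":0,"wx":0,"wy":0,"wz":0,"claw":1},{"dx":8.5,"dy":-21,"dz":0,"wx":0,"wy":0,"wz":0,"claw":1},{"dx":8.5,"dy":-21,"dz":0,"wx":0,"wy":0,"wz":0,"claw":1},{"dx":8.5,"dy":-21,"dz":0,"wx":0,"wy":0,"wz":0,"claw":1},{"dx":8.5,"dy":-21,"dz":0,"wx":0,"wy":0,"wz":0,"claw":1}]'
python3 -m pendant '[{"dx":8.5,"dy":-21,"dz":0,"wx":0,"wy":0,"wz":0,"claw":1},{"dx":8.5,"dy":-21,"dz":0,"wx":0,"wy":0,"wz":0,"claw":1},{"dx":8.5,"dy":-21,"dz":0,"wx":0,"wy":0,"wz":0,"claw":1},{"dx":8.5,"dy":-21,"dz":0,"wx":0,"wy":0,"wz":0,"claw":1},{"dx":8.5,"dy":-21,"dz":0,"wx":0,"wy":0,"wz":0,"claw":1},{"dx":8.5,"dy":-21,"dz":0,"wx":0,"wy":0,"wz":0,"claw":1},{"dx":8.5,"dy":-21,"dz":0,"wx":0,"wy":0,"wz":0,"claw":1},{"dx":8.5,"dy":-21,"dz":0,"wx":0,"wy":0,"wz":0,"claw":1},{"dx":8.5,"dy":-21,"dz":0,"wx":0,"wy":0,"wz":0,"claw":1},{"dx":8.5,"dy":-21,"dz":0,"wx":0,"wy":0,"wz":0,"claw":1}]'
python3 -m pendant '[{"dx":9,"dy":-16,"dz":0,"wx":0,"wy":0,"wz":0,"claw":1},{"dx":0,"dy":-8,"dz":0,"wx":0,"wy":0,"wz":0,"claw":1},{"dx":0,"dy":0,"dz":0,"wx":0,"wy":0,"wz":5,"claw":1},{"dx":0,"dy":0,"dz":0,"wx":0,"wy":0,"wz":6,"claw":1},{"dx":0,"dy":0,"dz":0,"wx":0,"wy":0,"wz":6,"claw":1},{"dx":0,"dy":0,"dz":0,"wx":0,"wy":0,"wz":6,"claw":1},{"dx":0,"dy":0,"dz":0,"wx":0,"wy":0,"wz":6,"claw":1},{"dx":0,"dy":0,"dz":0,"wx":0,"wy":0,"wz":6,"claw":1},{"dx":0,"dy":0,"dz":0,"wx":0,"wy":0,"wz":4.6,"claw":1},{"dx":0,"dy":0,"dz":0,"wx":0,"wy":0,"wz":0,"claw":1}]'
python3 st.py .5331 .2024 .098
```

```text
t: 10.7
tcp_pos: [0.5214, -0.0469, 0.1828]
eef_rot: [0.985, 0.174, -0.0, -0.0]
contact_force: [-0.7, -0.4, -5.6]
gripper_width: 0.0136
t: 11.53
tcp_pos: [0.5288, 0.1793, 0.1828]
eef_rot: [0.985, 0.174, -0.0, -0.0]
contact_force: [0.4, 0.1, -5.0]
gripper_width: 0.0139
t: 12.37
tcp_pos: [0.5292, 0.2029, 0.1825]
eef_rot: [0.985, -0.171, -0.0, 0.0]
contact_force: [-0.0, 0.8, -4.8]
gripper_width: 0.0138
t 12.3667 p [0.5292 0.2029 0.1825] xang -0.3431333763837925 zax [-0.0008 -0.0002 -1.    ] F [-0.0152  0.7845 -4.8372] w 0.013786863512358073 q [0.3221 0.1035 1.8992 0.0001 1.1397 0.6652]
tool mm [ 3.8839 -0.887  84.5018]
```

```bash
python3 -m pendant '[{"dx":4,"dy":-1,"dz":8,"wx":0,"wy":0,"wz":0,"claw":1},{"dx":0,"dy":0,"dz":14,"wx":0,"wy":0,"wz":0,"claw":1},{"dx":0,"dy":0,"dz":14,"wx":0,"wy":0,"wz":0,"claw":1},{"dx":0,"dy":0,"dz":14,"wx":0,"wy":0,"wz":0,"claw":1},{"dx":0,"dy":0,"dz":14,"wx":0,"wy":0,"wz":0,"claw":1},{"dx":0,"dy":0,"dz":12,"wx":0,"wy":0,"wz":0,"claw":1},{"dx":0,"dy":0,"dz":8,"wx":0,"wy":0,"wz":0,"claw":1},{"dx":0,"dy":0,"dz":0,"wx":0,"wy":0,"wz":0,"claw":1},{"dx":0,"dy":0,"dz":0,"wx":0,"wy":0,"wz":0,"claw":1}]'
python3 st.py .5331 .2024 .092
python3 - <<'E'
from plant import snapshot
import cv2,pickle,numpy as np
o=[]
for n,x,y in(("scene",330,150),("top",210,155)):
    s=snapshot(n); pickle.dump(s,open(n+"3.pkl","wb")); c=s["pixels"][y:y+80,x:x+100,::-1]; o.append(cv2.convertScaleAbs(cv2.resize(c,None,fx=5,fy=5,interpolation=cv2.INTER_CUBIC)[:, 50:450],alpha=1.5))
cv2.imwrite("pics/s3.png",np.hstack(o))
E
```

```text
t: 13.12
tcp_pos: [0.5339, 0.2023, 0.0977]
eef_rot: [0.986, -0.17, -0.001, 0.0]
contact_force: [-0.3, 0.2, -4.3]
gripper_width: 0.0136
t 13.1167 p [0.5339 0.2023 0.0977] xang -0.34072813382662376 zax [-0.0012 -0.0004 -1.    ] F [-0.2878  0.2052 -4.3487] w 0.013581247521236387 q [0.3186 0.1984 1.9617 0.     0.9828 0.6593]
tool mm [-0.7616  0.1803  5.6535]
```

View pics/s3.png

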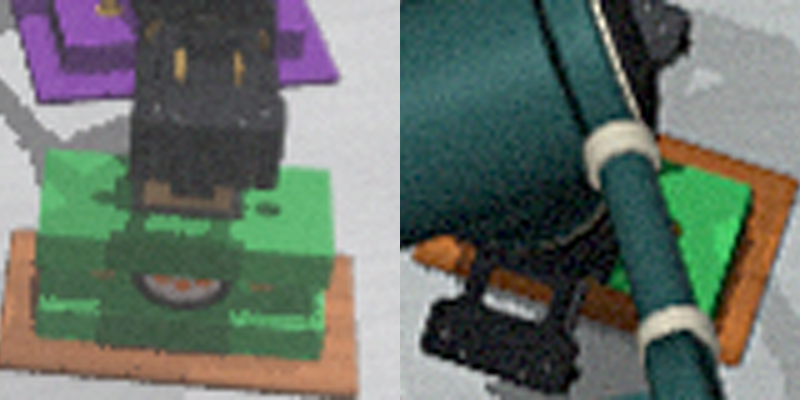

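Run:
```python
from h import *
S=load("scene3"); np.set_printoptions(suppress=True,precision=3)
P=lambda x:np.array(x)/5-.4+np.array([340,150])
h=59.5+22
L=[(35,75,h),(-35,75,h),(-35,-75,h),(35,-75,h),(0,42,h),(0,-42,h)]
r=fit([(S,L,P([(333,260),(331,170),(45,150),(38,240),(269,209),(107,197)]))],[.53,.2,-.34])
print(r[0],'\n',r[1].T)
```

```text
[ 0.535  0.2   -0.334] 
 [[ 0.532 -0.17   0.22  -0.092 -0.132 -0.319]
 [-0.255  0.26   0.32  -0.586  0.073  0.161]]
```

```bash
cat >> m.py <<'E'
l2=fit([(S,[(-35,-75,30),(-35,75,30),(35,75,30),(35,-75,30),(0,-42,48),(0,42,48),(0,0,36)],c(e,[(476,378),(700,396),(698,463),(470,446),(523,396),(650,405),(586,412)]))],[.5,.2,-.3])
p2=fit([(S,[(35,-75,28),(-35,-75,28),(35,75,28),(0,-42,28),(0,42,28),(0,0,78)],c(d,[(70,562),(26,500),(285,478),(94,516),(213,467),(145,433)]))],[.5,-.1,.36])
l3=fit([(T,[(35,75,30),(35,-75,30),(-35,-75,30),(-35,75,30),(0,0,36),(0,42,48),(0,-42,48)],c(b,[(513,70),(722,138),(692,238),(482,168),(599,152),(541,132),(660,172)]))],[.5,.2,-.3])
print("scene-only lower, part; top-only lower",l2[0],p2[0],l3[0])
E
python3 m.py | tail -1
```

```text
scene-only lower, part; top-only lower [ 0.5338  0.2019 -0.3444] [ 0.4932 -0.1854  0.3502] [ 0.5329  0.2028 -0.3403]
```

```bash
python3 -m pendant '[{"dx":-1,"dy":-0.5,"dz":3,"wx":0,"wy":0,"wz":0,"claw":1},{"dx":0,"dy":0,"dz":3,"wx":0,"wy":0,"wz":0,"claw":1},{"dx":0,"dy":0,"dz":3,"wx":0,"wy":0,"wz":0,"claw":1},{"dx":0,"dy":0,"dz":2,"wx":0,"wy":0,"wz":0,"claw":1},{"dx":0,"dy":0,"dz":2,"wx":0,"wy":0,"wz":0,"claw":1},{"dx":0,"dy":0,"dz":0,"wx":0,"wy":0,"wz":0,"claw":1}]'
python3 -m pendant '[{"dx":0,"dy":0,"dz":1,"wx":0,"wy":0,"wz":0,"claw":1},{"dx":0,"dy":0,"dz":1,"wx":0,"wy":0,"wz":0,"claw":1},{"dx":0,"dy":0,"dz":1,"wx":0,"wy":0,"wz":0,"claw":1},{"dx":0,"dy":0,"dz":0,"wx":0,"wy":0,"wz":0,"claw":1}]'
python3 st.py .5331 .2024 .0682
```

```text
t: 13.72
tcp_pos: [0.5331, 0.2031, 0.0846]
eef_rot: [0.985, -0.17, -0.0, 0.0]
contact_force: [-1.1, 0.6, -4.3]
gripper_width: 0.0135
t: 14.05
tcp_pos: [0.5334, 0.2032, 0.082]
eef_rot: [0.985, -0.17, -0.0, 0.0]
contact_force: [-0.8, 0.3, -5.1]
gripper_width: 0.0142
t 14.05 p [0.5334 0.2032 0.082 ] xang -0.3412689112722823 zax [-0.0003 -0.0001 -1.    ] F [-0.8019  0.2817 -5.0926] w 0.014151222723499474 q [0.3203 0.2164 1.9732 0.     0.9523 0.6616]
tool mm [-0.0037  0.8252 13.8126]
```

The tips are 4 mm into the holes with no side load. Continue down.

```bash
python3 -m pendant '[{"dx":0,"dy":0,"dz":1,"wx":0,"wy":0,"wz":0,"claw":1},{"dx":0,"dy":0,"dz":1,"wx":0,"wy":0,"wz":0,"claw":1},{"dx":0,"dy":0,"dz":1,"wx":0,"wy":0,"wz":0,"claw":1},{"dx":0,"dy":0,"dz":1,"wx":0,"wy":0,"wz":0,"claw":1},{"dx":0,"dy":0,"dz":0,"wx":0,"wy":0,"wz":0,"claw":1}]'
python3 -m pendant '[{"dx":0,"dy":0,"dz":1,"wx":0,"wy":0,"wz":0,"claw":1},{"dx":0,"dy":0,"dz":1,"wx":0,"wy":0,"wz":0,"claw":1},{"dx":0,"dy":0,"dz":1,"wx":0,"wy":0,"wz":0,"claw":1},{"dx":0,"dy":0,"dz":0,"wx":0,"wy":0,"wz":0,"claw":1}]'
python3 st.py .5331 .2024 .0682
```

```text
t: 14.47
tcp_pos: [0.5335, 0.2033, 0.0781]
eef_rot: [0.985, -0.17, 0.0, -0.0]
contact_force: [-1.0, -0.1, -3.8]
gripper_width: 0.0138
t: 14.8
tcp_pos: [0.5336, 0.2033, 0.0751]
eef_rot: [0.985, -0.17, 0.0, -0.0]
contact_force: [0.6, 0.6, -3.9]
gripper_width: 0.0135
t 14.8 p [0.5336 0.2033 0.0751] xang -0.34138206035274704 zax [ 0.0003  0.0003 -1.    ] F [ 0.6445  0.5752 -3.9465] w 0.01354386936631233 q [0.3203 0.2251 1.9774 0.0002 0.9387 0.6616]
tool mm [-0.1914  1.0535  6.9144]
```

```bash
python3 -m pendant '[{"dx":0,"dy":0,"dz":1,"wx":0,"wy":0,"wz":0,"claw":1},{"dx":0,"dy":0,"dz":1,"wx":0,"wy":0,"wz":0,"claw":1},{"dx":0,"dy":0,"dz":1,"wx":0,"wy":0,"wz":0,"claw":1},{"dx":0,"dy":0,"dz":0,"wx":0,"wy":0,"wz":0,"claw":1}]'
python3 -m pendant '[{"dx":0,"dy":0,"dz":1,"wx":0,"wy":0,"wz":0,"claw":1},{"dx":0,"dy":0,"dz":1,"wx":0,"wy":0,"wz":0,"claw":1},{"dx":0,"dy":0,"dz":1,"wx":0,"wy":0,"wz":0,"claw":1},{"dx":0,"dy":0,"dz":0,"wx":0,"wy":0,"wz":0,"claw":1}]'
python3 -m pendant '[{"dx":0,"dy":0,"dz":1,"wx":0,"wy":0,"wz":0,"claw":1},{"dx":0,"dy":0,"dz":0,"wx":0,"wy":0,"wz":0,"claw":1},{"dx":0,"dy":0,"dz":0,"wx":0,"wy":0,"wz":0,"claw":1}]'
python3 st.py .5331 .2024 .0682
```

```text
t: 15.13
tcp_pos: [0.5339, 0.2034, 0.073]
eef_rot: [0.985, -0.17, 0.0, -0.0]
contact_force: [-1.6, -0.0, 3.0]
gripper_width: 0.0139
t: 15.47
tcp_pos: [0.5338, 0.2034, 0.0696]
eef_rot: [0.985, -0.17, 0.0, -0.0]
contact_force: [-2.3, 0.0, 4.5]
gripper_width: 0.0137
t: 15.72
tcp_pos: [0.5339, 0.2034, 0.0687]
eef_rot: [0.985, -0.17, 0.0, -0.0]
contact_force: [-1.6, -0.1, 4.6]
gripper_width: 0.0138
t 15.7167 p [0.5339 0.2034 0.0687] xang -0.3412309191956495 zax [ 0.0007  0.0003 -1.    ] F [-1.6345 -0.1043  4.5855] w 0.01376259670422622 q [0.3204 0.2334 1.9811 0.0001 0.9262 0.6616]
tool mm [-0.371   1.2036  0.4864]
```

```bash
python3 -m pendant '[{"dx":0,"dy":0,"dz":1,"wx":0,"wy":0,"wz":0,"claw":1},{"dx":0,"dy":0,"dz":0,"wx":0,"wy":0,"wz":0,"claw":1},{"dx":0,"dy":0,"dz":0,"wx":0,"wy":0,"wz":0,"claw":1}]'
python3 -m pendant '[{"dx":0,"dy":0,"dz":1,"wx":0,"wy":0,"wz":0,"claw":1},{"dx":0,"dy":0,"dz":0,"wx":0,"wy":0,"wz":0,"claw":1},{"dx":0,"dy":0,"dz":0,"wx":0,"wy":0,"wz":0,"claw":1}]'
python3 st.py .5331 .2024 .0682
```

```text
t: 15.97
tcp_pos: [0.5338, 0.2034, 0.0681]
eef_rot: [0.985, -0.17, 0.0, -0.0]
contact_force: [-3.2, -0.8, 8.2]
gripper_width: 0.0138
t: 16.22
tcp_pos: [0.5339, 0.2034, 0.0681]
eef_rot: [0.985, -0.17, 0.0, -0.0]
contact_force: [-5.8, -1.7, 14.4]
gripper_width: 0.0139
t 16.2167 p [0.5339 0.2034 0.0681] xang -0.34125456082931405 zax [ 0.0006  0.0003 -1.    ] F [-5.8034 -1.7341 14.443 ] w 0.013866107944121579 q [0.3204 0.2343 1.9812 0.0001 0.9254 0.6616]
tool mm [-0.3991  1.2222 -0.0649]
```

Stalled at .0681, against an expected shut height of .0682, with the force rising rigidly. I'll hold briefly and look.

```bash
python3 -m pendant '[{"dx":-0.5,"dy":0,"dz":0.3,"wx":0,"wy":0,"wz":0,"claw":1},{"dx":0,"dy":0,"dz":0,"wx":0,"wy":0,"wz":0,"claw":1},{"dx":0,"dy":0,"dz":0,"wx":0,"wy":0,"wz":0,"claw":1},{"dx":0,"dy":0,"dz":0,"wx":0,"wy":0,"wz":0,"claw":1},{"dx":0,"dy":0,"dz":0,"wx":0,"wy":0,"wz":0,"claw":1},{"dx":0,"dy":0,"dz":0,"wx":0,"wy":0,"wz":0,"claw":1},{"dx":0,"dy":0,"dz":0,"wx":0,"wy":0,"wz":0,"claw":1},{"dx":0,"dy":0,"dz":0,"wx":0,"wy":0,"wz":0,"claw":1}]'
python3 st.py .5331 .2024 .0682
python3 - <<'E'
from plant import snapshot
import cv2
s=snapshot("scene")["pixels"][:,:,::-1]; cv2.imwrite("pics/s4.png",cv2.convertScaleAbs(cv2.resize(s[130:250,320:440],None,fx=5,fy=5,interpolation=cv2.INTER_CUBIC),alpha=1.5)); cv2.imwrite("pics/s5.png",s)
E
```

```text
t: 16.88
tcp_pos: [0.5338, 0.2034, 0.0681]
eef_rot: [0.985, -0.17, 0.001, -0.0]
contact_force: [-5.8, -2.2, 13.8]
gripper_width: 0.0139
t 16.8833 p [0.5338 0.2034 0.0681] xang -0.34117668717717375 zax [ 0.0015  0.0001 -1.    ] F [-5.8164 -2.1822 13.8283] w 0.013941604293321544 q [ 0.3207  0.2338  1.9819 -0.0005  0.9244  0.6622]
tool mm [-0.3646  1.1905 -0.1061]
```

View pics/s4.png

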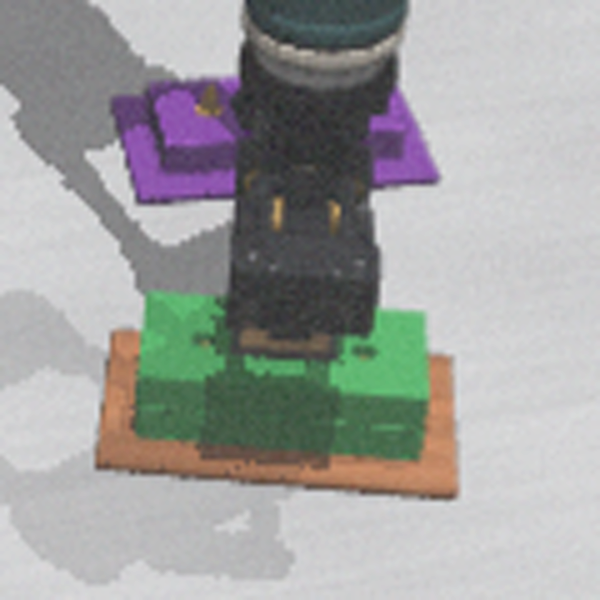

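View pics/s5.png

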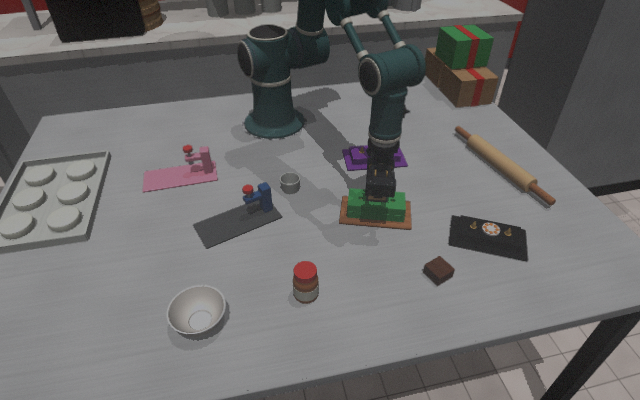

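The crop shows the upper half flush on the lower, with only a faint seam around row 408 and the holes at (205,340) and (365,350). In the full view the jar, bowl, cup, stamp and look-alikes haven't moved, and the gauge knob is up. Handing in.

```bash
python3 -c "
from plant import hand_in; print(hand_in())"; python3 st.py
```

```text
the job is handed in; nothing more can be done
None
the job is handed in; nothing more can be done
```

The job is done and handed in at about 17 s of the 56 s allowed, with the arm still gripping the upper half and holding the mould shut.

- **Gauge check:** I pushed the knob down until the foot stopped on the part. The tool stalled at z = 0.0864 m while the force rose to 10 N. A picture then showed the knob back up.
- **Removal:** I gripped the handle, which measured 13.9 mm, raised the part 4 mm, slid it 70 mm to the open side and lifted it clear.
- **Placing:** I turned the part to match the lower half. It went down over the dowels with almost no side force.
- **Closing:** I pressed it down until it stopped at z = 0.0681 m; the expected shut height was 0.0682 m.

In the last readings it was holding steady at about 14 N downward, roughly 18 N once the part's weight is added. The grip opening was 13.9 mm.

The final pictures showed the faces meeting, with the jar, bowl, cup, stamp and look-alikes where they were.

One reading was less clean: a side force of about 6 N remained at the wrist. A 0.5 mm correction did not reduce it. It is probably the part bearing on a dowel, or friction.

I could not read the state after handing in, so that last second is unchecked.

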